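# Take the dryer-hinge leaf from the vise and hold it lined up with its mate

## Robot

A 6-joint arm with a two-finger parallel gripper is mounted at the origin on the work surface. World frame = base frame: x ahead of the robot, y to its left, z up, the work surface at z = 0. Lengths are in m, angles in rad, forces in N, time in s.
With the tool pointing down it reaches from about 0.25 to 0.775 m from the base axis. Payload 4 kg.
Tool frame: the origin (TCP) lies at the very end of the fingers, on their centre line; the grasp point (between the pads) lies hold_point_z behind it (hold_point_z is the distance from the TCP to the grasp point, in m); z points along the fingers, y is the direction in which the jaws open and shut (so a half turn about z gives the same grasp; the last joint's range is limited). The gripper opens to 94 mm and grips with 3 to 60 N. Pads are 16 mm wide; open, the fingers measure 119 mm over their backs; the gripper's body (75 mm by 177 mm) begins 78 mm behind the grasp point.
Start: joints at [1.05, 0.087, 1.371, -0, 1.684, -0.103], TCP at [0.223, 0.503, 0.206] pointing down, gripper open.
Joint ranges: [-3.1, 3.1], [-0.76, 2.03], [0.27, 2.55], [-1.08, 4.22], [0.17, 2.65], [-2.57, 2.57]. Speed limits (rad/s): [2.79, 2.79, 3.14, 3.14, 3.14, 3.14].

## Interface

Orientations are given as [roll, pitch, yaw] about the fixed x, y, z axes, in that order (R = Rz(yaw) Ry(pitch) Rx(roll)).
In Python, from bench import * gives the robot as it stands.
- The arm moves only by the tool step_arm, never from a script. Its argument "increments" is text: rows parted by semicolons, each of 6 numbers parted by spaces: the shift along the tool's x, y, z in cm, then the turn, a rotation vector about the tool's x, y, z in rad. A call has 1 to 5 rows; each row shifts and turns the commanded pose from where the row before left it, along the tool's axes as they then stand; what a row does not reach is not made up. A row lasts 1/10 s, in which the tool goes at most 50 mm and 8.59 degrees, less where a joint would pass 70% of its speed; a pose out of reach is approached as far as the arm can. A call is refused whole if a number of a shift passes 5 or a number of a turn 0.15, either way. A call with a gripper value outside its range is refused whole. "claw" is the gripper's target within -1 to 1 (shut at 1, half-way at 0, fully open at -1), set as the call begins (left out, the last holds). The fingers move at their own pace and stop on an object; the grip force is fixed at half the most. Time passes only in rows, so rows that do not move let the fingers close. It gives the time, the measured TCP pose, the force and the opening at its end, in the units of the state.
- get_obs(): the state, without advancing time (a new reading comes with each control period).
- snapshot(name): name is "scene" or "top" or "wrist"; returns the picture (480x640x3 uint8, red, green, blue); there is no depth.
- calibration(name): a dict with "camera_matrix" (3x3 intrinsics, pixels), "eye" and "orientation" of the camera in the world; the wrist camera has in their place "tool_from_camera" (4x4, takes a point from camera to tool coordinates, whose origin is the TCP and whose axes are the flange's). Camera axes: x right, y up, looking along -z (the intrinsics and any distortion apply to the point x, -y, -z); pixel columns grow to the right and rows downward; lengths in m; the calibration is good to about 2 mm. A picture is of the moment at which its call begins: read the wrist's pose just before it. calibration takes no time and is no camera call.
- close_job(): hands the job in, once; it reports no verdict.
The state is a dict: "time": time; "joint_positions": joint angles; "qvel": joint speeds; "joint_torque": joint torques, N m; "tool_pos": TCP position; "ee_rot": TCP orientation; "wrist_force": force on the tool from outside, world axes, zero at the start; "wrist_torque": the same for the moment, N m; "width": finger opening in m.
Only numpy, scipy, OpenCV 4.12 (cv2) and the standard library are available. Lean on these libraries where they do the work, as an engineer would, in place of code of your own. Each camera call takes 0.05 s, during which the arm holds its last target. There are 200 camera calls.

## Task

On the laundry counter, slide the little vise's jaw fully open, lift the loose steel hinge leaf out of it, and lower its knuckle between the two knuckles of the hinge leaf on the wooden jamb block until all the pin holes line up in one straight line. Finish while holding it there: the program ends with the leaf still gripped, still, carried by the gripper alone and not leaning on the fixed knuckles, so that a colleague can push the hinge pin through; do not let go. Leave the vise open, and leave the pin, the mug, the bottle and the wrench where they stand.

Things in the scene. Friction and masses are not known exactly. Their poses are not given: they have to be found in the camera images.
- vise: Small grey vise fixed to the counter, 235 x 90 mm, bed top at 30 mm. Origin: on the counter under the middle of the pocket where the leaf stands; x along the slide, from sliding to fixed jaw, z up. Fixed jaw: wall x 12.5 to 50 mm. Sliding jaw on the -x side, 60 mm wide. Both tops at 63 mm. The sliding jaw's lip (55 to 63 mm high) hooks 5 mm over the leaf's knuckle until drawn back.
- jaw (a joint): Travel of the sliding jaw, m: 0 closed (as found), 0.040 fully open against its stop; it opens towards the vise's -x, needs about 4 N (sliding friction) and stays where it is left.
- jaw_post (a point): Centre of the top end of the upright black round post on the sliding jaw, by which it is pulled: 16 mm in diameter, 45 mm tall, from 63 to 108 mm above the counter. It moves with the jaw; closed, it stands 85 mm to the -x side of the vise's origin.
- leaf: Loose steel hinge leaf, about 0.28 kg, standing on its knuckle in the vise, stable also once the jaw is open. Origin: centre of the knuckle's underside; x normal to the plate, y pin axis, z up. Knuckle 24 mm cube with a 12 mm hole along y; plate above it, centred, 10 mm thick (x), 50 wide (y), z 32 to 84 mm, to be pinched across the 10 mm. Same either way round; x lies along the vise's x.
- leaf_hole (a point): Centre of the hole in the loose leaf's knuckle, 12 mm above the leaf's origin.
- jamb: Wooden jamb block fixed to the counter, 60 (x) x 140 (y) x 40 mm, with the mating steel leaf flat on top (top face at 46 mm). Origin: centre of underside; y pin axis, z up. Two steel knuckles, 24 (x) x 16 mm (y), rise to 80 mm, centred at y = +-23 mm; the 30 mm gap between is open above and to both x sides. Their 12 mm holes run along y, 68 mm above the counter.
- jamb_hole (a point): Middle of the gap on the axis of the fixed knuckles' holes, 68 mm above the counter: where the centre of the loose leaf's hole must be held. The leaf's knuckle then hangs 10 mm above the steel below, with 3 mm free on each side.
- pin: Bystander: steel hinge pin, 8 mm in diameter, 76 mm tall, standing on its 22 mm head. Origin: centre of the underside.
- detergent: Bystander: white detergent bottle, 68 mm in diameter, 170 mm tall. Origin: centre of the underside.
- mug: Bystander: white mug, 80 mm in diameter, 90 mm tall, handle at its +y. Origin: centre of the underside.
- wrench: Bystander: steel wrench, 160 mm long, lying flat along its x.
Not all that is in view belongs to the job. Leave any yellow look-alike of the jamb alone.

How it is judged:
By the outcome, as a careful person would: the job done as asked, in the order asked, and still so for the second after the job is handed in, while the arm keeps its last pose, push and grip.
It also fails if it takes over 61 s, if anything falls off the work surface, if the arm or the gripper's body presses on something with over 40 N, if the wrist force passes 120 N, or if a joint passes its speed limit or range.

## Working session

There is one attempt and no reset: what is moved stays moved. The work goes in short steps, Python scripts to look and compute and a tool call to move; the robot and the scene stay as the last step left them, time stands still between calls to the robot, and variables do not carry over. Pictures are saved under pics/ and viewed, about 8 in all and at most 12, crops included, and the job is handed in when it is done.

Besides the shell and the picture viewer there is one more tool, called after ">>>" as name(argument=value, ...) on one line, values as JSON. step_arm: Moves the arm, as the interface text tells. Its arguments: {"type":"object","properties":{"increments":{"type":"string"},"claw":{"type":"number"}},"required":["increments"]}

```bash
ls; mkdir -p pics
python3 - <<'E'
from bench import *
import cv2
o=get_obs();print({k:(v if not hasattr(v,'__len__') else [round(float(x),4) for x in v]) for k,v in o.items()})
for n in("scene","top"):
    im=snapshot(n);cv2.imwrite(f"pics/{n}0.png",im[:,:,::-1])
for n in("scene","top","wrist"):print(n,calibration(n))
try: print(hold_point_z)
except Exception as e:print(e)
E
```

```text
pics
{'time': 0.0, 'joint_positions': [1.0499, 0.0879, 1.3723, -0.0, 1.6836, -0.1031], 'qvel': [0.0014, -0.0008, -0.0017, 0.0009, 0.0007, 0.0017], 'joint_torque': [-0.002, -34.0192, -30.2418, 0.0716, 0.0335, -0.0002], 'tool_pos': [0.2229, 0.5022, 0.2043], 'ee_rot': [-3.1394, -0.0002, 2.7238], 'wrist_force': [-0.0481, 0.1631, -0.3538], 'wrist_torque': [0.0147, 0.0106, 0.0201], 'width': 0.09414033436441478}
scene {'camera_matrix': array([[514.55923662,   0.        , 308.2850603 ],
       [  0.        , 514.55923662, 244.38726718],
       [  0.        ,   0.        ,   1.        ]]), 'eye': array([1.64562394, 0.05873336, 0.73396777]), 'orientation': array([1.0378668 , 0.02116656, 1.60359026])}
top {'camera_matrix': array([[437.03319007,   0.        , 323.58967644],
       [  0.        , 437.03319007, 238.78438541],
       [  0.        ,   0.        ,   1.        ]]), 'eye': array([0.48791787, 0.01471768, 1.02226091]), 'orientation': array([ 0.09097721, -0.01137864, -1.5535704 ])}
wrist {'camera_matrix': array([[380.33174106,   0.        , 318.54329498],
       [  0.        , 380.33174106, 243.21839549],
       [  0.        ,   0.        ,   1.        ]]), 'tool_from_camera': array([[ 2.11483106e-03,  9.59336531e-01,  2.82256883e-01,
         8.29745673e-02],
       [ 9.99997744e-01, -1.97212017e-03, -7.89703900e-04,
        -1.23922695e-03],
       [-2.00947306e-04,  2.82257916e-01, -9.59338537e-01,
        -1.78881530e-01],
       [ 0.00000000e+00,  0.00000000e+00,  0.00000000e+00,
         1.00000000e+00]])}
0.0188
```

View pics/top0.png

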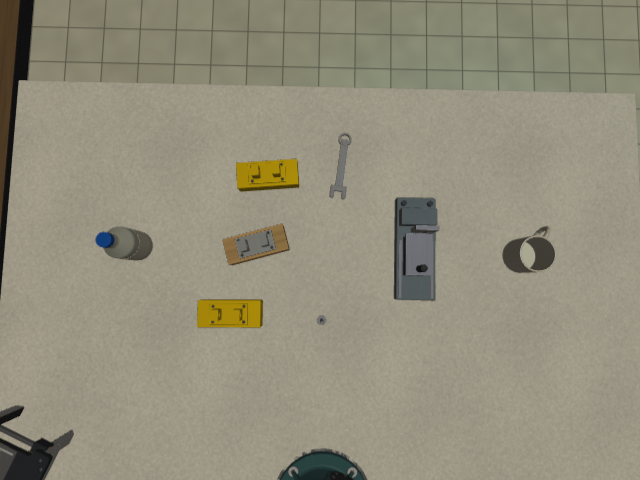

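View pics/scene0.png

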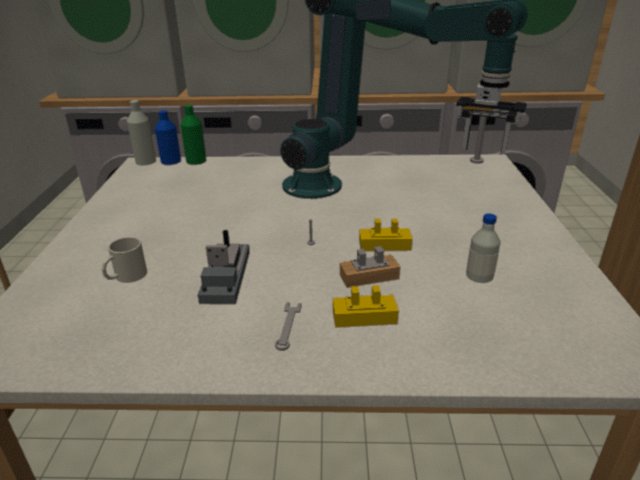

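```bash
cat > h.py <<'E'
from bench import *
import cv2, numpy as np
from scipy.spatial.transform import Rotation as R
def cam(n,obs=None):
    c=calibration(n);K=c["camera_matrix"]
    if n=="wrist":
        T=np.eye(4);T[:3,:3]=R.from_euler("xyz",obs["ee_rot"]).as_matrix();T[:3,3]=obs["tool_pos"]
        T=T@c["tool_from_camera"];return K,T[:3,:3],T[:3,3]
    return K,R.from_euler("xyz",c["orientation"]).as_matrix(),np.array(c["eye"])
def unproj(C,uv,z):
    K,M,e=C;d=np.linalg.inv(K)@[uv[0],uv[1],1];d=M@(d*[1,-1,-1]);return e+d*(z-e[2])/d[2]
def proj(C,p):
    K,M,e=C;q=K@((M.T@(np.array(p)-e))*[1,-1,-1]);return q[:2]/q[2]
def crop(im,x,y,w,h,s):
    return cv2.resize(im[y:y+h,x:x+w],None,fx=s,fy=s,interpolation=cv2.INTER_CUBIC)
def save(n,im): cv2.imwrite(f"pics/{n}.png",np.ascontiguousarray(im[:,:,::-1]))
def show():
    o=get_obs();print(round(o["time"],2),np.round(o["tool_pos"],4),np.round(o["ee_rot"],4),np.round(o["wrist_force"],1),round(o["width"],4),np.round(o["joint_positions"],2));return o
E
python3 - <<'E'
from h import *
im=cv2.imread("pics/top0.png")[:,:,::-1]
a=crop(im,386,192,60,114,5);b=crop(im,216,214,80,57,6)
c=np.zeros((570,790,3),np.uint8);c[:570,:300]=a;c[:342,310:790]=b
save("crop1",c)
C=cam("top")
for uv,z in(((396,198),.03),((435,198),.03),((396,299),.03),((435,299),.03)):print(unproj(C,uv,z))
E
```

```text
[ 0.67601836 -0.16020355  0.03      ]
[ 0.67776165 -0.25031352  0.03      ]
[ 0.44522474 -0.16069858  0.03      ]
[ 0.44669855 -0.2489274   0.03      ]
```

View pics/crop1.png

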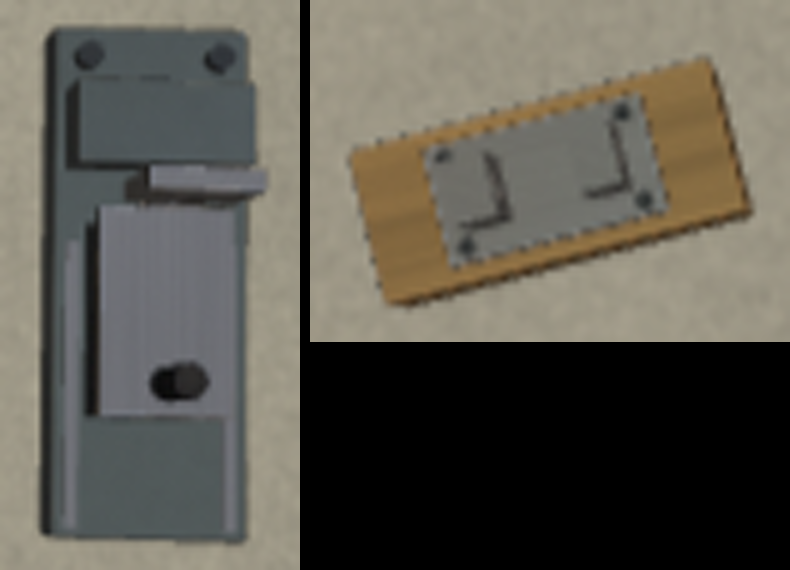

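Run:
```python
from h import *
C=cam("top")
v=lambda u,w,z:unproj(C,(386+(u-.0)/5,192+w/5),z)
j=lambda u,w,z:unproj(C,(216+(u-310)/6,214+w/6),z)
print("post",v(190,380,.108))
print("leaftop",v(208,181,.114), v(150,173,.114),v(267,183,.114))
print("bed",[v(*p,.03)[:2].round(4) for p in((52,28),(247,30),(48,537),(246,541))])
print("jaw top",[v(*p,.063)[:2].round(4) for p in((98,205),(237,207),(96,415),(232,415))])
print("fix top",[v(*p,.063)[:2].round(4) for p in((79,79),(255,82),(79,162),(254,166))])
p=[j(*p,.046)[:2] for p in((425,152),(640,96),(665,210),(453,268))]
b=[j(*p,.04)[:2] for p in((350,150),(708,58),(750,212),(388,300))]
for q in(p,b):
  q=np.array(q);print(q.round(4),q.mean(0));
  for d in(q[0]-q[1],q[3]-q[2]):print(np.linalg.norm(d),np.arctan2(-d[0],d[1]))
  for d in(q[0]-q[3],q[1]-q[2]):print(np.linalg.norm(d),np.arctan2(d[1],d[0]))
```

```text
post [ 0.51392813 -0.2054954   0.108     ]
leaftop [ 0.59722098 -0.21192811  0.114     ] [ 0.60014672 -0.18754929  0.114     ] [ 0.59683655 -0.23674363  0.114     ]
bed [array([ 0.677 , -0.1611]), array([ 0.6778, -0.2512]), array([ 0.4443, -0.1598]), array([ 0.444 , -0.2494])]
jaw top [array([ 0.5918, -0.1758]), array([ 0.592 , -0.2375]), array([ 0.4992, -0.175 ]), array([ 0.5002, -0.2348])]
fix top [array([ 0.6479, -0.1674]), array([ 0.6481, -0.2458]), array([ 0.6108, -0.1674]), array([ 0.6104, -0.2451])]
[[0.5723 0.203 ]
 [0.5948 0.1235]
 [0.5523 0.113 ]
 [0.5293 0.1911]] [0.56215906 0.15763428]
0.08259826662614356 0.27570535748126707
0.08138417073860507 0.2865168773139093
0.044678566627531 0.2699807185886862
0.043822782317402616 0.24204939343105666
[[0.5731 0.2322]
 [0.6103 0.099 ]
 [0.5525 0.0817]
 [0.5171 0.2159]] [0.56325826 0.15722489]
0.13836516703962748 0.2726647370026463
0.13876829391047305 0.2574500306010265
0.05825886163833603 0.28340828312240035
0.06037523502886097 0.2894432702492645
```

>>> step_arm(increments="0 0 0 0 0 0.145;0 0 0 0 0 0.145;0 0 0 0 0 0.145;0 0 0 0 0 0.145;0 0 0 0 0 0.145")

```text
time: 0.6
tool_pos: [0.223, 0.5024, 0.2048]
ee_rot: [-3.141, 0.001, 1.993]
wrist_force: [0.9, 0.1, -0.3]
width: 0.0941
```

>>> step_arm(increments="0 0 0 0 0 0.145;0 0 0 0 0 0.145;0 0 0 0 0 0.145;-1 1 0 0 0 0;-2.2 2.2 0 0 0 0")

```text
time: 1.1
tool_pos: [0.2545, 0.4703, 0.2048]
ee_rot: [-3.141, 0.001, 1.571]
wrist_force: [1.7, -0.2, 0.5]
width: 0.094
```

>>> step_arm(increments="-3.1 3.1 0 0 0 0;-3.1 3.1 0 0 0 0;-3.1 3.1 0 0 0 0;-3.1 3.1 0 0 0 0;-3.1 3.1 0 0 0 0")

```text
time: 1.6
tool_pos: [0.41, 0.312, 0.2053]
ee_rot: [3.142, 0.0, 1.567]
wrist_force: [0.7, -0.3, 0.3]
width: 0.0937
```

>>> step_arm(increments="-3.1 3.1 0 0 0 0;-3.1 3.1 0 0 0 0;-3.1 3.1 0 0 0 0;-3.1 3.1 0 0 0 0;-3.1 3.1 0 0 0 0")

```text
time: 2.1
tool_pos: [0.5636, 0.1557, 0.2052]
ee_rot: [-3.141, 0.0, 1.567]
wrist_force: [0.2, 0.3, 0.6]
width: 0.0938
```

>>> step_arm(increments="0 0 0 0 0 0;0 0 0 0 0 0;0 0 0 0 0 0")

```text
time: 2.4
tool_pos: [0.562, 0.1586, 0.2054]
ee_rot: [-3.141, -0.0, 1.566]
wrist_force: [-0.5, 0.1, -0.3]
width: 0.0938
```

Run:
```python
from h import *
o=show();im=snapshot("wrist");np.savez("jv.npz",im=im,p=o["tool_pos"],r=o["ee_rot"]);show()
C=cam("wrist",o);print(proj(C,[.5627,.1574,.046]))
u,v=proj(C,[.5627,.1574,.06]).astype(int)
x=max(0,min(u-130,380));y=max(0,min(v-95,290));print(x,y)
save("wj",crop(im,x,y,260,190,3))
```

```text
2.4 [0.562  0.1586 0.2054] [-3.1408e+00 -4.0000e-04  1.5657e+00] [-0.5  0.1 -0.3] 0.0938 [0.18 0.16 1.29 0.   1.69 0.18]
2.45 [0.5619 0.159  0.2056] [-3.1413e+00 -3.0000e-04  1.5662e+00] [-0.1  0.7 -0.5] 0.0942 [0.18 0.16 1.29 0.   1.69 0.18]
[320.21738013 225.78227408]
190 134
```

View pics/wj.png

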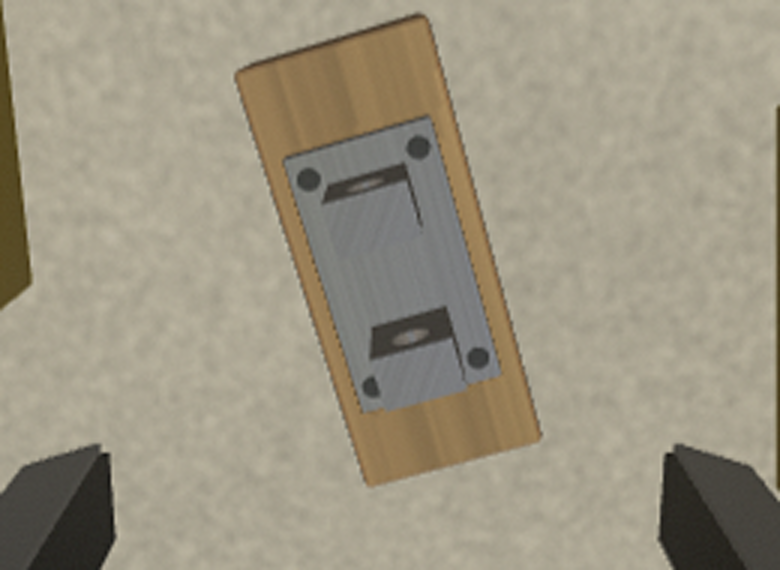

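Run:
```python
from h import *
from scipy.optimize import least_squares
d=np.load("jv.npz");C=cam("wrist",dict(tool_pos=d["p"],ee_rot=d["r"]))
L=[]
def add(x,y,z,u,v):L.append((x,y,z,190+u/3,134+v/3))
for s,t,u,v in((-1,1,237,72),(1,1,424,15),(1,-1,541,437),(-1,-1,371,486)):add(.03*s,.07*t,.04,u,v)
add(-.012,.031,.08,322,203);add(.012,.031,.08,411,180);add(.012,.015,.08,423,226)
add(-.012,-.015,.08,370,359);add(.012,-.015,.08,452,336);add(-.012,-.031,.08,383,410);add(.012,-.031,.08,468,383)
L=np.array(L);P=[(-1,1,284,158),(1,1,433,117),(1,-1,500,376),(-1,-1,362,412)]
def f(q):
    c,s=np.cos(q[2]),np.sin(q[2]);r=[]
    for x,y,z,u,v in L: r+=list(proj(C,[q[0]+c*x-s*y,q[1]+s*x+c*y,z+q[5]])-[u,v])
    for a,b,u,v in P:
        x,y=a*q[3],b*q[4];r+=list(proj(C,[q[0]+c*x-s*y,q[1]+s*x+c*y,.046+q[5]])-[190+u/3,134+v/3])
    return np.array(r)
for fixz in(0,1):
    g=(lambda q:np.r_[f(q),q[5]*1e5]) if fixz else f
    s=least_squares(g,[.5627,.1574,.275,.022,.041,0],loss="soft_l1",x_scale=[.01,.01,.1,.01,.01,.01]);print(s.x.round(4));print(f(s.x).reshape(-1,2).round(1).tolist())
```

```text
[ 0.5643  0.1581  0.2776  0.023   0.0422 -0.0054]
[[-0.6, 0.2], [1.4, 0.1], [0.2, 0.8], [-1.5, -0.1], [0.5, 0.2], [-1.1, -0.2], [0.1, 3.0], [0.2, -0.6], [-0.1, -0.4], [1.0, -0.7], [-0.5, 1.1], [-0.1, 0.1], [-0.7, -0.5], [0.6, -0.8], [0.3, -0.2]]
[ 0.5642  0.1594  0.2772  0.0226  0.0415 -0.    ]
[[-1.5, -0.8], [1.5, -1.3], [0.9, 1.7], [-1.7, 1.0], [0.0, -0.1], [-1.1, -0.6], [0.3, 2.8], [-0.0, -0.0], [0.2, 0.1], [0.9, 0.1], [-0.2, 1.8], [-0.1, 0.1], [-0.7, -0.5], [0.5, -0.7], [0.2, -0.2]]
```

>>> step_arm(increments="-3.65 -0.48 0 0 0 0;-3.65 -0.48 0 0 0 0;-3.65 -0.48 0 0 0 0;-3.65 -0.48 0 0 0 0;-3.65 -0.48 0 0 0 0")

```text
time: 2.95
tool_pos: [0.5366, -0.0237, 0.206]
ee_rot: [3.141, -0.0, 1.568]
wrist_force: [1.4, 0.6, 0.3]
width: 0.094
```

>>> step_arm(increments="-3.65 -0.48 0 0 0 0;-3.65 -0.48 0 0 0 0;-3.65 -0.48 0 0 0 0;-3.65 -0.48 0 0 0 0;-3.65 -0.48 0 0 0 0")

```text
time: 3.45
tool_pos: [0.5119, -0.2061, 0.206]
ee_rot: [3.141, 0.0, 1.567]
wrist_force: [0.7, -0.6, -0.3]
width: 0.0942
```

>>> step_arm(increments="0 0 0 0 0 0;0 0 0 0 0 0;0 0 0 0 0 0")

```text
time: 3.75
tool_pos: [0.5124, -0.2046, 0.2057]
ee_rot: [3.141, -0.001, 1.566]
wrist_force: [-0.3, -0.1, 0.2]
width: 0.0942
```

Run:
```python
from h import *
o=show();im=snapshot("wrist");np.savez("vv.npz",im=im,p=o["tool_pos"],r=o["ee_rot"])
C=cam("wrist",o);print(proj(C,[.5135,-.2055,.108]),proj(C,[.598,-.208,.114]))
save("wv",crop(im,190,120,260,195,3))
```

```text
3.75 [ 0.5124 -0.2046  0.2057] [ 3.1411e+00 -6.0000e-04  1.5664e+00] [-0.3 -0.1  0.2] 0.0942 [-0.48  0.09  1.37  0.    1.68 -0.48]
[320.83187266 244.76085925] [434.20115196 250.00946185]
```

View pics/wv.png

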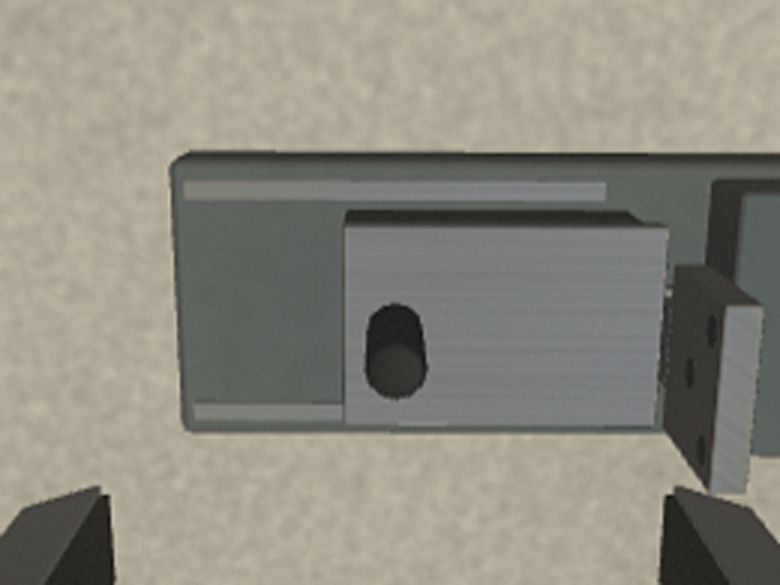

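Run:
```python
from h import *
d=np.load("vv.npz");C=cam("wrist",dict(tool_pos=d["p"],ee_rot=d["r"]))
g=lambda u,v,z:unproj(C,(190+u/3,120+v/3),z).round(4)[:2]
print("post",g(397,369,.108))
q=np.array([g(*p,.114) for p in((725,306),(763,308),(747,491),(713,491))]);print(q,q.mean(0))
print("jaw",[g(*p,.063) for p in((345,225),(667,226),(656,427),(345,424))])
print("fix",g(741,193,.063))
C=cam("top");
```

```text
post [ 0.5146 -0.2041]
[[ 0.5944 -0.1866]
 [ 0.6037 -0.1871]
 [ 0.6039 -0.235 ]
 [ 0.5952 -0.235 ]] [ 0.5993   -0.210925]
jaw [array([ 0.5003, -0.1748]), array([ 0.5916, -0.1753]), array([ 0.5923, -0.2355]), array([ 0.4996, -0.2343])]
fix [ 0.6118 -0.166 ]
```

>>> step_arm(increments="0 0.2 2.7 0 0 0;0 0 3 0 0 0;0 0 3 0 0 0;0 0 3 0 0 0;0 0 1.7 0 0 0")

```text
time: 4.3
tool_pos: [0.5132, -0.2039, 0.0687]
ee_rot: [-3.138, -0.002, 1.567]
wrist_force: [0.2, 0.4, -0.0]
width: 0.0939
```

>>> step_arm(increments="0 0 0 0 0 0;0 0 0 0 0 0;0 0 0 0 0 0;0 0 0 0 0 0;0 0 0 0 0 0", claw=1)

```text
time: 4.8
tool_pos: [0.515, -0.2066, 0.0728]
ee_rot: [3.139, 0.001, 1.564]
wrist_force: [0.6, -0.2, -0.1]
width: 0.0575
```

>>> step_arm(increments="0 0 0 0 0 0;0 0 0 0 0 0;0 0 0 0 0 0;0 0 0 0 0 0;0 0 0 0 0 0")

```text
time: 5.3
tool_pos: [0.5142, -0.2064, 0.0714]
ee_rot: [-3.142, -0.0, 1.564]
wrist_force: [0.4, -0.4, 1.4]
width: 0.0174
```

>>> step_arm(increments="0 0 0 0 0 0;0 0 0 0 0 0;0 -0.2 0 0 0 0;0 -0.5 0 0 0 0;0 -0.5 0 0 0 0")

```text
time: 5.8
tool_pos: [0.5028, -0.2063, 0.0714]
ee_rot: [3.14, 0.0, 1.564]
wrist_force: [4.9, 0.3, -3.4]
width: 0.0156
```

>>> step_arm(increments="0 -0.6 0 0 0 0;0 -0.6 0 0 0 0;0 -0.6 0 0 0 0;0 -0.5 0 0 0 0;0 -0.3 0 0 0 0")

```text
time: 6.3
tool_pos: [0.4756, -0.206, 0.0714]
ee_rot: [-3.141, -0.0, 1.564]
wrist_force: [3.6, -0.7, -3.0]
width: 0.0156
```

>>> step_arm(increments="0 -0.1 0 0 0 0;0 -0.1 0 0 0 0;0 0 0 0 0 0;0 0 0 0 0 0")

```text
time: 6.7
tool_pos: [0.4748, -0.206, 0.0714]
ee_rot: [3.14, -0.0, 1.564]
wrist_force: [6.7, -0.6, -4.6]
width: 0.0153
```

>>> step_arm(increments="0 -0.1 0 0 0 0;0 -0.1 0 0 0 0;0 0 0 0 0 0")

```text
time: 7.0
tool_pos: [0.4748, -0.206, 0.0714]
ee_rot: [3.136, 0.0, 1.564]
wrist_force: [11.7, -0.8, -7.8]
width: 0.0158
```

>>> step_arm(increments="0 -0.1 0 0 0 0;0 0 0 0 0 0;0 0 0 0 0 0")

```text
time: 7.3
tool_pos: [0.4749, -0.206, 0.0714]
ee_rot: [3.134, 0.0, 1.564]
wrist_force: [15.0, -0.3, -10.0]
width: 0.0157
```

>>> step_arm(increments="0 0.1 0 0 0 0;0 0.1 0 0 0 0;0 0.1 0 0 0 0;0 0 0 0 0 0")

```text
time: 7.7
tool_pos: [0.4748, -0.206, 0.0714]
ee_rot: [3.141, -0.0, 1.564]
wrist_force: [5.2, -0.4, -4.3]
width: 0.0153
```

>>> step_arm(increments="0 0 0 0 0 0;0 0 0 0 0 0;0 0 0 0 0 0;0 0 -1 0 0 0;0 0 -2 0 0 0", claw=-0.1)

```text
time: 8.2
tool_pos: [0.4727, -0.2054, 0.1006]
ee_rot: [-3.138, -0.002, 1.564]
wrist_force: [0.2, -0.3, 0.7]
width: 0.0503
```

>>> step_arm(increments="0 0 -3 0 0 0;0 0 -3 0 0 0;0 0 -2 0 0 0;0 0 0 0 0 0;-0.1 2.5 0 0 0 0")

```text
time: 8.7
tool_pos: [0.498, -0.2075, 0.1827]
ee_rot: [3.141, 0.001, 1.562]
wrist_force: [0.4, -0.5, 0.0]
width: 0.0515
```

>>> step_arm(increments="-0.1 2.5 0 0 0 0;-0.1 2.5 0 0 0 0;-0.1 2.5 0 0 0 0;-0.1 2.4 0 0 0 0;0 0 0 0 0 0")

```text
time: 9.2
tool_pos: [0.5991, -0.2115, 0.1787]
ee_rot: [-3.139, -0.002, 1.565]
wrist_force: [0.1, -0.5, -0.6]
width: 0.0516
```

>>> step_arm(increments="0 0 0 0 0 0;0 0 0 0 0 0")

```text
time: 9.4
tool_pos: [0.5971, -0.2118, 0.181]
ee_rot: [-3.14, -0.0, 1.563]
wrist_force: [1.1, -0.4, 0.1]
width: 0.052
```

Run:
```python
from h import *
o=show();im=snapshot("wrist");np.savez("vl.npz",im=im,p=o["tool_pos"],r=o["ee_rot"])
C=cam("wrist",o);print(proj(C,[.599,-.211,.114]))
t=snapshot("top")
c=np.zeros((560,760,3),np.uint8);c[:480,:480]=crop(im,240,170,160,160,3);c[:560,490:760]=crop(t,390,196,54,112,5);save("wl",c)
```

```text
9.4 [ 0.5971 -0.2118  0.181 ] [-3.1401e+00 -4.0000e-04  1.5635e+00] [ 1.1 -0.4  0.1] 0.052 [-0.43  0.28  1.19 -0.    1.67 -0.42]
[322.53898891 255.13095824]
```

View pics/wl.png

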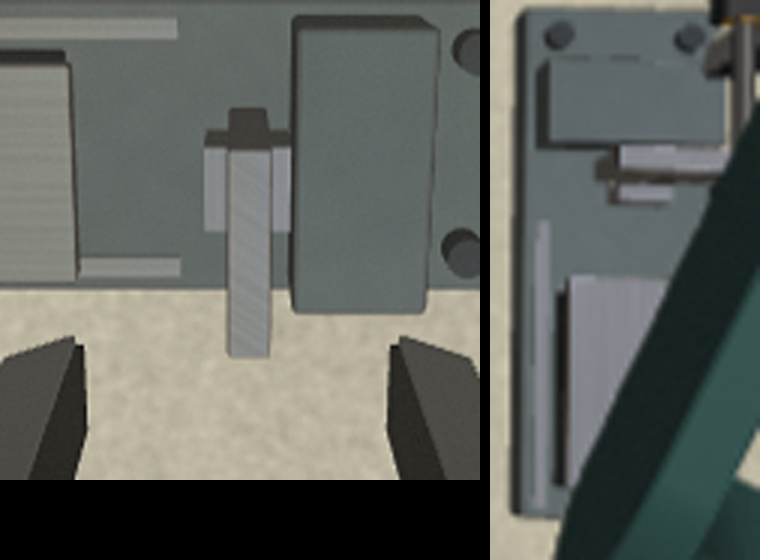

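>>> step_arm(increments="0.1 0.2 0 0 0 0;0 0 2.5 0 0 0;0 0 2.5 0 0 0;0 0 2.5 0 0 0;0 0 1.8 0 0 0")

```text
time: 10.0
tool_pos: [0.5992, -0.2106, 0.0869]
ee_rot: [-3.14, -0.001, 1.564]
wrist_force: [0.0, 0.2, -0.2]
width: 0.052
```

>>> step_arm(increments="0 0 1 0 0 0;0 0 0.5 0 0 0;0 0 0 0 0 0;0 0 0 0 0 0")

```text
time: 10.4
tool_pos: [0.6009, -0.2113, 0.0748]
ee_rot: [3.139, 0.001, 1.564]
wrist_force: [0.2, -0.1, 0.5]
width: 0.0516
```

>>> step_arm(increments="0 0 0 0 0 0;0 0 0 0 0 0;0 0 0 0 0 0;0 0 0 0 0 0;0 0 0 0 0 0", claw=1)

```text
time: 10.9
tool_pos: [0.6002, -0.2109, 0.0735]
ee_rot: [3.141, -0.0, 1.564]
wrist_force: [-1.0, -0.3, 0.6]
width: 0.0146
```

>>> step_arm(increments="0 0 0 0 0 0;0 0 0 0 0 0;0 0 0 0 0 0;0 0 0 0 0 0")

```text
time: 11.3
tool_pos: [0.6002, -0.2109, 0.0734]
ee_rot: [-3.142, -0.0, 1.564]
wrist_force: [-0.4, 0.7, 1.3]
width: 0.0099
```

>>> step_arm(increments="0 0 -0.3 0 0 0;0 0 -0.7 0 0 0;0 0 -1 0 0 0;0 0 -1.5 0 0 0;0 0 -1.5 0 0 0")

```text
time: 11.8
tool_pos: [0.6004, -0.211, 0.1251]
ee_rot: [3.141, 0.0, 1.564]
wrist_force: [-0.0, 0.2, -2.9]
width: 0.0096
```

>>> step_arm(increments="0 0 -2 0 0 0;0 0 -2 0 0 0;0 0 -2 0 0 0;0 0 -1.5 0 0 0;0 0 0 0 0 0")

```text
time: 12.3
tool_pos: [0.6017, -0.2116, 0.2031]
ee_rot: [3.135, 0.003, 1.564]
wrist_force: [-0.5, -0.1, -3.1]
width: 0.01
```

Run:
```python
from h import *
o=show();p=o["tool_pos"];y=o["ee_rot"][2];d=np.array([.5643,.1588])-p[:2]
print("toolx",d@[np.cos(y),np.sin(y)],"tooly",d@[np.sin(y),-np.cos(y)],"turn",y-np.pi/2-.277)
```

```text
12.3 [ 0.6017 -0.2116  0.2031] [3.1347e+00 3.0000e-03 1.5638e+00] [-0.5 -0.1 -3.1] 0.01 [-0.43  0.28  1.15  0.    1.7  -0.42]
toolx 0.37014340498085047 tooly -0.04000481844997618 turn -0.28397153409299125
```

>>> step_arm(increments="1.5 -0.2 0 0 0 0;3 -0.3 0 0 0 0;3.5 -0.4 0 0 0 0;3.5 -0.4 0 0 0 0;3.5 -0.4 0 0 0 0")

```text
time: 12.8
tool_pos: [0.5827, -0.0583, 0.1965]
ee_rot: [-3.138, -0.002, 1.564]
wrist_force: [0.2, 0.0, -3.6]
width: 0.0098
```

>>> step_arm(increments="3.5 -0.4 0 0 0 0;3.5 -0.4 0 0 0 0;3.5 -0.4 0 0 0 0;3.5 -0.4 0 0 0 0;3.5 -0.4 0 0 0 0")

```text
time: 13.3
tool_pos: [0.5635, 0.1166, 0.1966]
ee_rot: [-3.138, -0.0, 1.565]
wrist_force: [-0.5, 0.4, -3.0]
width: 0.0099
```

>>> step_arm(increments="3 -0.2 0 0 0 0;1.5 -0.1 0 0 0 0;0 0 0 0 0 -0.05;0 0 0 0 0 -0.09;0 0 0 0 0 -0.094")

```text
time: 13.8
tool_pos: [0.5619, 0.1593, 0.1972]
ee_rot: [-3.139, 0.0, 1.802]
wrist_force: [-0.2, -0.3, -3.0]
width: 0.0097
```

>>> step_arm(increments="0 0 1 0 0 -0.05;0 0 1.5 0 0 0;0 0 0.5 0 0 0;0 0 0 0 0 0;0 0 0 0 0 0")

```text
time: 14.3
tool_pos: [0.5626, 0.1592, 0.1682]
ee_rot: [-3.141, -0.0, 1.847]
wrist_force: [-0.5, -0.6, -3.1]
width: 0.0101
```

Run:
```python
from h import *
o=show();im=snapshot("wrist");np.savez("ja.npz",im=im,p=o["tool_pos"],r=o["ee_rot"])
save("wa",crop(im,190,120,260,195,3))
```

```text
14.3 [0.5626 0.1592 0.1682] [-3.1409e+00 -1.0000e-04  1.8472e+00] [-0.5 -0.6 -3.1] 0.0101 [ 0.18  0.17  1.35  0.    1.62 -0.1 ]
```

View pics/wa.png

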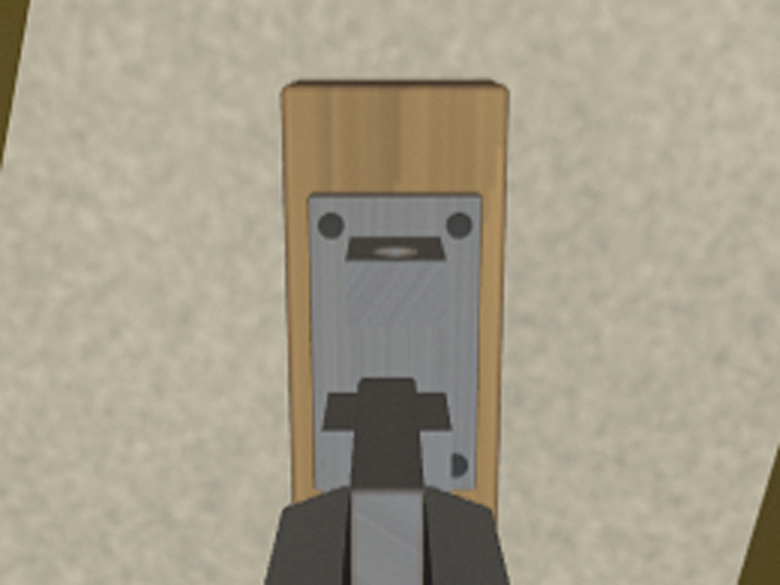

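Run:
```python
from h import *
d=np.load("ja.npz");o=dict(tool_pos=d["p"],ee_rot=d["r"]);C=cam("wrist",o)
T=R.from_euler("xyz",d["r"]).as_matrix();p=d["p"]
def g(u,v,z):return (T.T@(unproj(C,(190+u/3,120+v/3),z)-p)*1000).round(1)[:2]
b=p[2]-.0434
print("tool-frame mm (x pin axis,y normal)")
for n,u,v,z in(("leaf knk L top",322,430,b+.024),("R",452,430,b+.024),("L bot",329,393,b),("R",447,393,b),("plate top",352,489,b+.084),("R",423,489,b+.084),
 ("jamb k front y31",345,261,.08),("R",446,261,.08),("back y15 L",347,326,.08),("plate",307,193,.046),("R",482,193,.046),("plate bot y-41.8",316,490,.046),("R",475,490,.046),
 ("block y70",283,90,.04),("R",508,90,.04)):print(n,g(u,v,z))
```

```text
tool-frame mm (x pin axis,y normal)
leaf knk L top [ 12.  -12.7]
R [12.  11.3]
L bot [ 11.5 -12.5]
R [11.6 11.6]
plate top [25.  -5.4]
R [25.   3.9]
jamb k front y31 [ 30.2 -10.6]
R [30.2 13.3]
back y15 L [ 14.3 -10.3]
plate [ 41.7 -21.7]
R [41.8 24.3]
plate bot y-41.8 [-42.3 -20.6]
R [-42.2  24.5]
block y70 [ 67.8 -27.9]
R [67.9 30.9]
```

>>> step_arm(increments="-0.06 0.2 0 0 0 0;0 0 1 0 0 0;0 0 1.5 0 0 0;0 0 1 0 0 0;0 0 0.4 0 0 0")

```text
time: 14.85
tool_pos: [0.5634, 0.1591, 0.1265]
ee_rot: [-3.137, -0.001, 1.848]
wrist_force: [-0.7, -1.0, -3.7]
width: 0.0099
```

>>> step_arm(increments="0 0 0 0 0 0;0 0 0 0 0 0;0 0 0 0 0 0;0 0 0 0 0 0")

```text
time: 15.25
tool_pos: [0.5653, 0.1594, 0.1303]
ee_rot: [3.14, 0.0, 1.848]
wrist_force: [0.3, 0.4, -2.6]
width: 0.0102
```

Run:
```python
from h import *
o=show();im=snapshot("wrist");np.savez("jb.npz",im=im,p=o["tool_pos"],r=o["ee_rot"])
save("wb",crop(im,250,180,140,140,4))
```

```text
15.25 [0.5653 0.1594 0.1303] [3.1401e+00 1.0000e-04 1.8478e+00] [ 0.3  0.4 -2.6] 0.0102 [ 0.18  0.19  1.4   0.    1.55 -0.1 ]
```

View pics/wb.png

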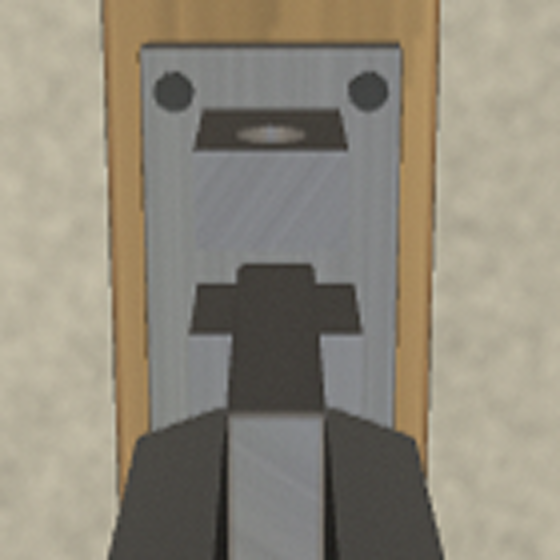

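Run:
```python
from h import *
d=np.load("jb.npz");o=dict(tool_pos=d["p"],ee_rot=d["r"]);C=cam("wrist",o)
T=R.from_euler("xyz",d["r"]).as_matrix();p=d["p"]
def g(u,v,z):return (T.T@(unproj(C,(250+u/4,180+v/4),z)-p)*1000).round(1)[:2]
b=p[2]-.0434
for n,u,v,z in(("leaf knk L top",190,333,b+.024),("R",361,333,b+.024),("L bot",196,284,b),("R",356,284,b),("plate top",228,411,b+.084),("R",325,411,b+.084),
 ("jamb k front y31",193,150,.08),("R",348,150,.08),("back y15 L",197,248,.08),("R",350,248,.08),("plate",141,45,.046),("R",403,45,.046),("plate low",149,425,.046),("R",393,425,.046)):print(n,g(u,v,z))
```

```text
leaf knk L top [ 12.  -12.6]
R [12.1 11. ]
L bot [ 11.5 -12.9]
R [11.5 11.6]
plate top [25.1 -5.5]
R [25.1  4. ]
jamb k front y31 [ 31.  -13.5]
R [31.  10.4]
back y15 L [ 15.3 -13.1]
R [15.3 10.9]
plate [ 42.  -24.1]
R [42.1 21.3]
plate low [-29.  -24.2]
R [-29.   21.3]
```

>>> step_arm(increments="0 -0.07 0 0 0 0;0 0 0.3 0 0 0;0 0 0.5 0 0 0;0 0 0.5 0 0 0;0 0 0.5 0 0 0")

```text
time: 15.8
tool_pos: [0.564, 0.159, 0.1107]
ee_rot: [-3.141, -0.0, 1.848]
wrist_force: [1.1, 0.2, -3.1]
width: 0.01
```

>>> step_arm(increments="0 0 0.5 0 0 0;0 0 0.4 0 0 0;0 0 0.3 0 0 0;0 0 0.1 0 0 0;0 0 0 0 0 0")

```text
time: 16.3
tool_pos: [0.5642, 0.1591, 0.0984]
ee_rot: [-3.142, -0.0, 1.848]
wrist_force: [-0.0, -0.2, -2.9]
width: 0.01
```

>>> step_arm(increments="0 0 0 0 0 0;0 0 0 0 0 0;0 0 0 0 0 0;0 0 0 0 0 0")

```text
time: 16.7
tool_pos: [0.5643, 0.1591, 0.0986]
ee_rot: [3.141, -0.0, 1.848]
wrist_force: [0.2, -0.8, -3.7]
width: 0.0097
```

Run:
```python
from h import *
o=show();im=snapshot("wrist");np.savez("jc.npz",im=im,p=o["tool_pos"],r=o["ee_rot"]);print(o["wrist_torque"])
save("wc",crop(im,250,180,140,140,4))
```

```text
16.7 [0.5643 0.1591 0.0986] [ 3.1413 -0.      1.8478] [ 0.2 -0.8 -3.7] 0.0097 [ 0.18  0.21  1.44  0.    1.49 -0.1 ]
[-0.04062261  0.00404668  0.04812664]
```

View pics/wc.png

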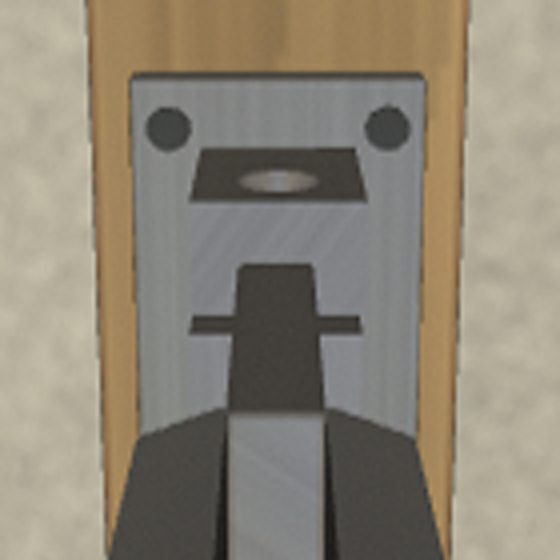

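>>> step_arm(increments="-0.02 0.05 -0.08 0 0 0;0 0 0 0 0 0;0 0 0 0 0 0;0 0 0 0 0 0;0 0 0 0 0 0")

```text
time: 17.25
tool_pos: [0.5647, 0.1591, 0.0993]
ee_rot: [3.142, -0.0, 1.848]
wrist_force: [0.6, -0.3, -3.8]
width: 0.01
```

>>> step_arm(increments="0 0 0 0 0 0;0 0 0 0 0 0;0 0 0 0 0 0;0 0 0 0 0 0;0 0 0 0 0 0")

```text
time: 17.75
tool_pos: [0.5647, 0.159, 0.0993]
ee_rot: [3.142, -0.0, 1.848]
wrist_force: [-0.0, 0.2, -3.2]
width: 0.01
```

Run:
```python
from h import *
o=show();im=snapshot("wrist");s=snapshot("scene");t=snapshot("top");print(np.abs(o["qvel"]).max())
c=np.zeros((600,800,3),np.uint8);c[:420,:420]=crop(im,250,180,140,140,3)
c[:400,430:800]=crop(s,333,220,74,80,5);c[430:590,:320]=crop(t,210,210,80,40,4);c[410:600,430:640]=crop(t,386,192,60,54,3.5)[:190,:210];save("wd",c)
p=o["tool_pos"].copy();y=o["ee_rot"][2]
print("leaf hole ~",p[:2]+np.array([np.sin(y),-np.cos(y)])*-.0007,p[2]-.0434+.012)
```

```text
17.75 [0.5647 0.159  0.0993] [ 3.1416 -0.      1.8478] [-0.   0.2 -3.2] 0.01 [ 0.18  0.21  1.44  0.    1.49 -0.1 ]
0.00217834862150361Traceback (most recent call last):
  File "<stdin>", line 4, in <module>
ValueError: could not broadcast input array from shape (189,210,3) into shape (190,210,3)
```

Run:
```python
from h import *
o=show();im=snapshot("wrist");s=snapshot("scene");t=snapshot("top")
c=np.zeros((600,800,3),np.uint8);c[:420,:420]=crop(im,250,180,140,140,3)
c[:400,430:800]=crop(s,333,220,74,80,5);c[430:590,:320]=crop(t,210,210,80,40,4);k=crop(t,386,192,60,54,3);c[410:410+len(k),430:430+k.shape[1]]=k;save("wd",c)
```

```text
17.9 [0.5648 0.159  0.0993] [ 3.1415 -0.      1.8478] [ 0.  -0.6 -3.7] 0.0099 [ 0.18  0.21  1.44  0.    1.49 -0.1 ]
```

View pics/wd.png

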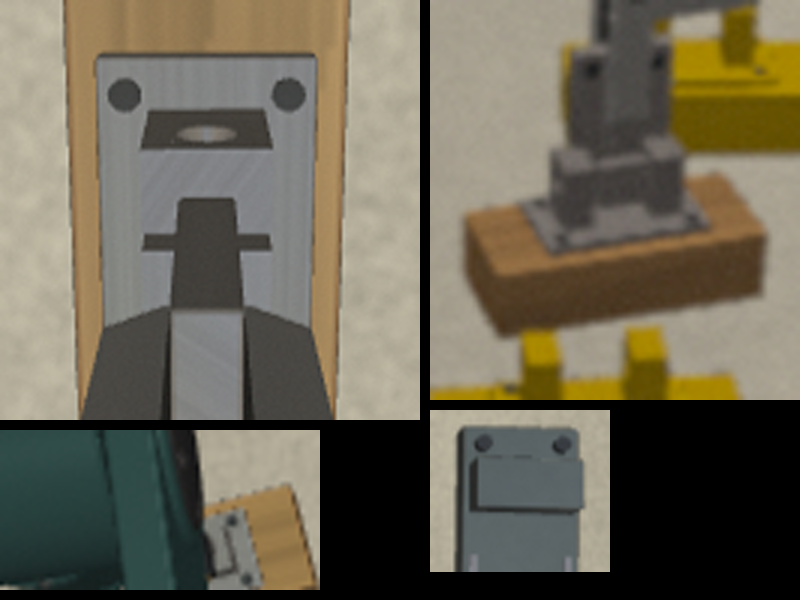

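```bash
python3 -c "
from h import *
show();print(close_job())"
```

```text
18.05 [0.5647 0.159  0.0993] [ 3.1416e+00 -1.0000e-04  1.8477e+00] [-1.2 -0.1 -2.4] 0.0099 [ 0.18  0.21  1.44  0.    1.49 -0.1 ]
the job is handed in; nothing more can be done
None
```

I drew the vise's jaw back to its stop by the post and lifted the leaf out. I then lowered its knuckle between the fixed knuckles and handed in at 18 s with the leaf still gripped.

**Jaw:** it moved about 39.5 mm, and the force rose to 15 N with no further travel, so it is against the stop. A later picture from above showed it still open.

**Alignment:** in the last wrist picture the leaf is centred on the fixed knuckles to within about 0.3 mm across the pin axis. About 2.6 mm of gap was visible on the one side I could see, before a last shift of 0.2 mm. The hole is about 68 mm above the counter. That height is worked out from the gripper height at the grasp and is good to about 1 mm. I could not see straight through the holes, so the alignment is inferred from the knuckle edges.

**Load:** the wrist force was only the leaf's weight (about 3 N, noise around 1 N), so it is not leaning on the knuckles. The arm was still, and the grip opening was 9.9 mm on the 10 mm plate.

**Bystanders:** I felt no unexpected contact. I did not look again at the pin, mug, bottle and wrench at the end, but the arm's path kept clear of them.

No checks failed. The top-camera and wrist-camera positions for the jamb differed by up to 2 mm, so I used the wrist camera's relative measurement.

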